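# Load a glass culture tray into the colony counter

### The job

Load the glass culture tray into the colony counter: slide the counter's gate open, slide the tray along the bench, up the ramp and over the lip until it drops flat and square into the nest, slide the gate fully shut behind it, then press the start button. The tray is thin glass with a loose lid: keep it down flat, never lift or tip it, and never let anything push or press on it with more than 15 N. Leave the stack of dishes, the slide box and the stack of slide holders where they are.

Things in the scene. Friction and masses are not known exactly. Their poses are not given: they have to be found in the camera images.
- tray: shallow rectangular glass culture tray, dark red-brown inside, clear lid with a whitish rim: 120 mm (its x) by 100 mm (its y) by 22 mm high, 0.15 to 0.3 kg, loose, flat on the bench, too wide to grasp. Origin: centre of its underside. It goes in with a 120 mm face leading (its y along the nest's y).
- nest: white colony counter, fixed, place and yaw vary. Origin: bench level, centre of its pocket; the tray enters by the open -y side, moving along +y. In its frame, mm: pocket x -66 to 66, y -54 to 54 (play round the tray 6 mm in x, 4 mm in y, each side), floor 2 high, side walls 24 high; housing behind it x +-76, y 54 to 150, 50 high; the seated tray is held between lip and housing.
- gate (a joint): sliding gate, m: 0 shut, 0.14 fully open; starts shut or nearly. Steel plate 148 mm long, 6 mm thick, 10 to 34 mm above the bench, standing over the lip at the nest's y = -63 mm; opens along the nest's +x, out to the side on a low rail; about 2 N of friction, stays where left.
- gate_tab (a point): middle of the black tab that stands up from the gate, by which it is pushed or pinched: 12 mm (nest x) by 22 mm (nest y), from 34 to 72 mm above the bench; this point is at 55 mm. With the gate shut it is at x = -50 mm, y = -63 mm in the nest's frame, and moves with the gate.
- start (a joint): start button, m: 0 up, 0.006 fully pressed (about 5 N); springs back.
- start_top (a point): centre of the top of the round white start button, 32 mm across, on top of the housing at x = 35 mm, y = 105 mm in the nest's frame; it is pressed straight down.
- dish_stack: bystander: stack of three round dishes, 90 mm across, 42 mm high; origin at the centre of its underside
- slide_box: bystander: red cardboard box with a pale band, 85 by 75 by 55 mm high; origin at the centre of its underside
- slide_holders: bystander: stack of flat black slide holders, 88 by 115 by 40 mm high; origin at the centre of its underside
- mouth (a point): middle of the top of the aluminium lip across the nest's mouth, at (0, -63, 6) mm in the nest's frame. The lip is 6 mm high from y -72 to -54; a ramp rises to it from the bench from y -132 to -72. Flared guide walls 20 high narrow from x +-90 at y -136 to x +-68 at y -78. Gate posts x +-68 to +-82, y -80 to -52, 40 high.
Mind the look-alikes: they are no part of the job. Of the things like the tray, leave any that is green or turquoise; of the rest the smaller one is meant.

How it is judged:
By the outcome, as a careful person would: the job done as asked, in the order asked, and still so for the second after the job is handed in, with the robot touching nothing.
It also fails if it takes over 72 s, if anything falls off the work surface, if the arm or the gripper's body presses on something with over 40 N, if the wrist force passes 120 N, or if a joint passes its speed limit or range.

### The arm

A 6-joint arm with a two-finger parallel gripper is mounted at the origin on the work surface. World frame = base frame: x ahead of the robot, y to its left, z up, the work surface at z = 0. Lengths are in m, angles in rad, forces in N, time in s.
With the tool pointing down it reaches from about 0.25 to 0.725 m from the base axis. Payload 4 kg.
Tool frame: the origin (TCP) lies on the centre line of the jaws, within the pads' length; the fingertips stand ahead of it and the grasp point (between the pads) lies 11 mm behind it (bot.tip_extent is the z of the fingertips in the tool frame, in m); z points along the fingers, y is the direction in which the jaws open and shut (so a half turn about z gives the same grasp; the last joint's range is limited). The gripper opens to 85 mm and grips with 20 to 120 N. Pads are 22 mm wide; open, the fingers measure 114 mm over their backs; the gripper's body (76 mm by 85 mm) begins 54 mm behind the grasp point. The pads swing forward as they close: fully open they stand 13 mm farther back than shut.
Start: joints at [-1.153, 0.241, 0.005, 1.335, 0, 1.571], TCP at [0.203, -0.457, 0.239] pointing down, gripper open.
Joint ranges: [-2.72, 2.72], [-1.05, 1.87], [-1.09, 1.28], [-1.99, 2.15], [-1.42, 1.44], [-3.14, 3.14]. Speed limits (rad/s): [2.79, 2.79, 3.14, 3.14, 3.14, 3.14].

### API

Orientations are given as a unit quaternion [x, y, z, w].
In Python, from workcell import bot gives the robot as it stands.
- The arm moves only by the shell command python3 -m jog 'ROWS'. ROWS is JSON, a list that holds one entry, the list of rows, each a list of 7 numbers: the shift along the world's x, y, z in m, then the turn, a rotation vector about the world's x, y, z in degrees, then the closure in counts, from 0 (fully open) to 255 (shut). In form: [[[tx, ty, tz, ax, ay, az, fingers], ...]]. A call has 1 to 10 rows; each row is the pose to reach, as a shift and turn from the pose commanded when the call began; what a row does not reach only later rows make up. A row lasts 1/12 s, in which the tool goes at most 41.7 mm and 7.16 degrees, less where a joint would pass 70% of its speed; a pose out of reach is approached as far as the arm can. A call with a gripper value outside its range is refused whole. The fingers move at their own pace and stop on an object; the grip force is fixed at half the most. Time passes only in rows, so rows that repeat a pose let the fingers close. It gives the time, the measured TCP pose, the force and the opening at its end, in the units of the state.
- bot.get_obs(): the state, without advancing time (a new reading comes with each control period).
- bot.camera(name): name is "side" or "top"; returns the picture (420x560x3 uint8, blue, green, red); there is no depth.
- bot.camera_model(name): a dict with "K" (3x3 intrinsics, pixels), "T" (4x4, takes a point from camera to world coordinates). Camera axes: x right, y down, z forward; pixel columns grow to the right and rows downward; lengths in m; the calibration is good to about 2 mm. A picture is of the moment at which its call begins. camera_model takes no time and is no camera call.
- bot.job_done(): hands the job in, once; it reports no verdict.
The state is a dict: "clock": time; "joint_pos": joint angles; "joint_vel": joint speeds; "tau": joint torques, N m; "eef_pos": TCP position; "tool_rot": TCP orientation; "ft_force": force on the tool from outside, world axes, zero at the start; "ft_torque": the same for the moment, N m; "grip_width": finger opening in m.
Only numpy, scipy, OpenCV 4.12 (cv2) and the standard library are available. Lean on these libraries where they do the work, as an engineer would, in place of code of your own. Each camera call takes 0.05 s, during which the arm holds its last target. There are 200 camera calls.

## Working session

There is one attempt and no reset: what is moved stays moved. The work goes in short steps, Python scripts to look and compute and a shell command to move; the robot and the scene stay as the last step left them, time stands still between calls to the robot, and variables do not carry over. Pictures are saved under pics/ and viewed, about 8 in all and at most 12, crops included, and the job is handed in when it is done.

```bash
mkdir -p pics; ls
python3 - <<'E'
from workcell import bot
import cv2,numpy as np
for n in("top","side"):
    cv2.imwrite(f"pics/{n}0.png",bot.camera(n)); m=bot.camera_model(n); print(n,np.round(m["K"],1).tolist(),np.round(m["T"],4).tolist())
o=bot.get_obs(); print(o["clock"],o["eef_pos"],o["tool_rot"],o["grip_width"],o["ft_force"],bot.tip_extent)
E
```

```text
pics
top [[400.9, 0.0, 281.8], [0.0, 400.9, 214.5], [0.0, 0.0, 1.0]] [[-0.0271, -0.9942, 0.1036, 0.4315], [-0.999, 0.0305, 0.0319, -0.0435], [-0.0349, -0.1027, -0.9941, 1.1825], [0.0, 0.0, 0.0, 1.0]]
side [[539.9, 0.0, 282.1], [0.0, 539.9, 212.9], [0.0, 0.0, 1.0]] [[-0.8092, -0.2846, 0.514, -0.1151], [-0.587, 0.4265, -0.6881, 0.8532], [-0.0234, -0.8585, -0.5122, 0.7205], [0.0, 0.0, 0.0, 1.0]]
0.1 [ 0.2026492  -0.45646553  0.2384787 ] [ 9.78255237e-01  2.07402332e-01 -2.18046708e-04 -9.57168160e-04] 0.08503622493242982 [-0.32721657 -0.10330182  0.1628672 ] 0.008
```

View pics/top0.png

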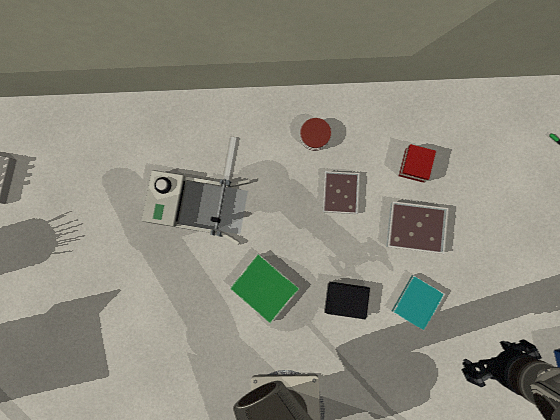

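View pics/side0.png

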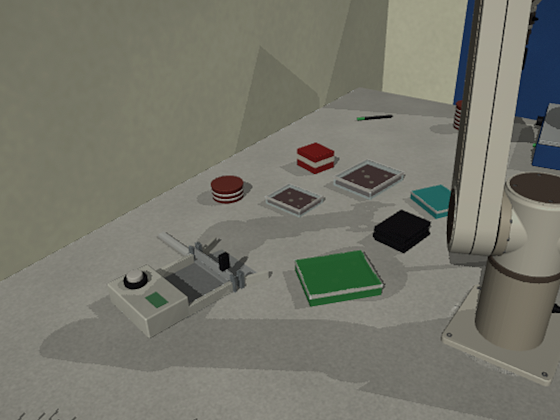

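The top view shows the nest at about (190,203), its gate tab near (215,220) and its rail going up to (233,140). The tray candidates are green (265,288), turquoise (419,301), large brown (418,226) and small brown (341,192). Leaving out the green and turquoise ones, the smaller brown one at (341,192) is meant. I'll enlarge it to confirm.

Run:
```python
import cv2
t=cv2.imread("pics/top0.png");s=cv2.imread("pics/side0.png")
cv2.imwrite("pics/tc.png",cv2.resize(t[125:250,135:370],None,fx=3.4,fy=3.4,interpolation=cv2.INTER_CUBIC))
cv2.imwrite("pics/sc.png",cv2.resize(s[170:340,100:340],None,fx=3.3,fy=3.3,interpolation=cv2.INTER_CUBIC))
```

```text
(no output)
```

View pics/tc.png

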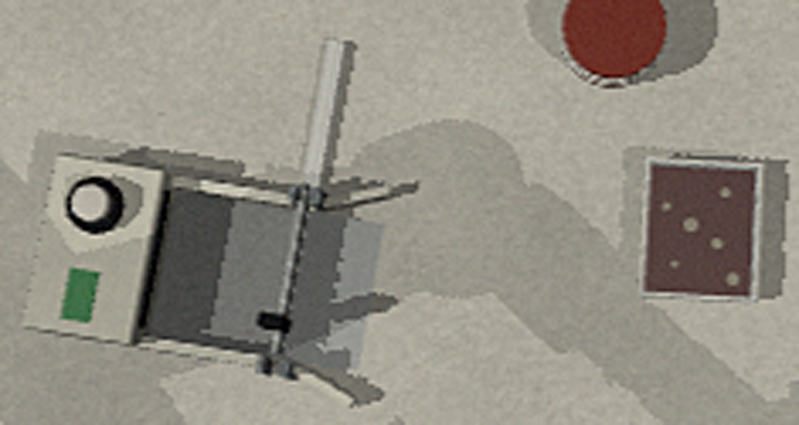

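View pics/sc.png

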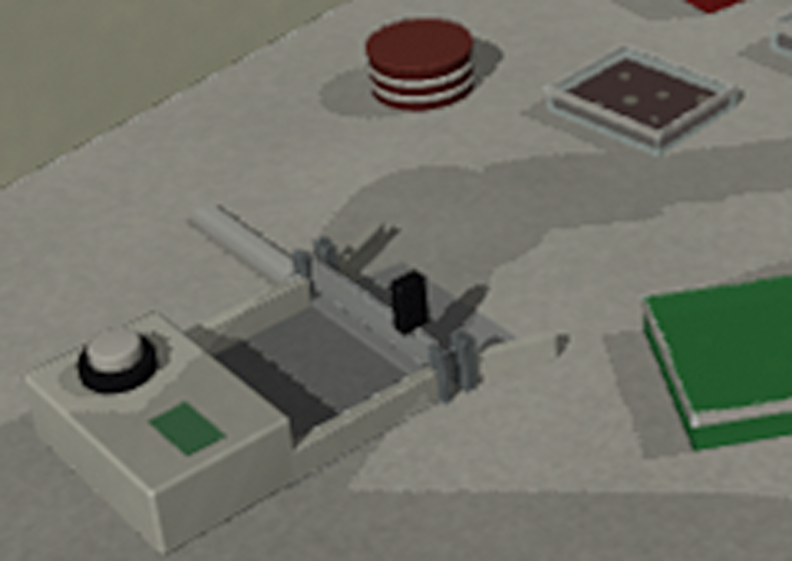

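The crops confirm it. The small tray is brown inside with a whitish rim, its corners at crop (645,158)–(757,298). The nest housing's top corners are at (57,154), (165,170), (135,343) and (25,326), the button at (92,198), and the tab at (273,321), so the gate is close to shut. Next I triangulate and fit.

```bash
cat > h.py <<'E'
import numpy as np,cv2
from workcell import bot
from scipy.optimize import least_squares
M={n:bot.camera_model(n) for n in("top","side")}
def proj(n,P):
    T=np.linalg.inv(M[n]["T"]);q=np.atleast_2d(P)@T[:3,:3].T+T[:3,3];q=q@M[n]["K"].T;return q[:,:2]/q[:,2:]
def tri(a,b):
    P=[M[n]["K"]@np.linalg.inv(M[n]["T"])[:3] for n in("top","side")]
    X=cv2.triangulatePoints(P[0],P[1],np.float64(a),np.float64(b));return X[:3]/X[3]
def onz(n,uv,z):
    T=M[n]["T"];d=T[:3,:3]@np.linalg.inv(M[n]["K"])@[*uv,1];return T[:3,3]+d*(z-T[2,3])/d[2]
def place(p,L):
    c,s=np.cos(p[2]),np.sin(p[2]);L=np.atleast_2d(L);return np.c_[p[0]+c*L[:,0]-s*L[:,1],p[1]+s*L[:,0]+c*L[:,1],L[:,2]]
def fit(obs,L,p0):
    f=lambda p:np.concatenate([(proj(n,place(p,L))-uv).ravel() for n,uv in obs.items()])
    r=least_squares(f,p0,loss="soft_l1");return r.x,np.sqrt(np.mean(r.fun**2))
E
python3 - <<'E'
from h import *
np.set_printoptions(precision=4,suppress=True)
t=lambda a:np.array(a,float)/3.4+[135-.35,125-.35]
s=lambda a:np.array(a,float)/3.3+[100-.35,170-.35]
ht=t([(57,154),(165,170),(135,343),(25,326),(92,198),(273,321)])
hs=s([(28,378),(160,312),(292,420),(155,492),(114,345),(408,281)])
print("nest tri\n",tri(ht.T,hs.T).T)
L=np.array([(76,150,50),(76,54,50),(-76,54,50),(-76,150,50)])/1e3
for o in({"top":ht[:4],"side":hs[:4]},{"top":ht[:4]},{"side":hs[:4]}): 
    p,e=fit(o,L,[.45,.2,0]);print("nest",p,np.degrees(p[2]),e)
    T=tri(ht.T,hs.T).T
    if len(o)==2:
        c,n=np.cos(p[2]),np.sin(p[2])
        for q in T[4:]: d=q[:2]-p[:2];print("  local",c*d[0]+n*d[1],-n*d[0]+c*d[1],q[2])
tt=t([(645,158),(763,163),(757,298),(643,296)]);ts=s([(547,92),(627,50),(740,95),(660,145)])
print("tray tri\n",tri(tt.T,ts.T).T)
L=np.array([(60,50,22),(60,-50,22),(-60,-50,22),(-60,50,22)])/1e3
for o in({"top":tt,"side":ts},{"top":tt},{"side":ts}): p,e=fit(o,L,[.45,-.1,0]);print("tray",p,np.degrees(p[2]),e)
E
```

```text
nest tri
 [[0.6916 0.3695 0.0448]
 [0.6752 0.2766 0.0449]
 [0.529  0.3041 0.0426]
 [0.5451 0.3964 0.0466]
 [0.6492 0.3329 0.065 ]
 [0.5422 0.1819 0.0663]]
nest [ 0.5893  0.237  -0.1872] -10.726555210432577 1.1351928524932327
  local 0.04092835048243501 0.10541267735207009 0.06498235873287884
  local -0.036024972177138834 -0.06286472890236552 0.06630534869756667
nest [ 0.5915  0.2345 -0.1764] -10.106816502801834 0.36056020757790136
nest [ 0.5853  0.2406 -0.1897] -10.869539366701186 1.003493620549958
tray tri
 [[ 0.6779 -0.1353  0.0146]
 [ 0.6708 -0.2377  0.01  ]
 [ 0.5522 -0.2282  0.0074]
 [ 0.5603 -0.1284  0.0068]]
tray [ 0.6126 -0.179  -0.0823] -4.718198926233994 1.7420823980764144
tray [ 0.6135 -0.1809 -0.0679] -3.8901043001566453 0.40777520975379106
tray [ 0.6026 -0.1643 -0.1066] -6.105237204228926 0.3771643216958056
```

Both views agree on the nest to about 3 mm: (0.590, 0.236), yaw about -10.4°. For the tray I favour the top view: (0.613, -0.18), yaw about -4°. The side view reads 5–10 mm low in height. The gate stands about 14 mm open, with its tab at (0.542, 0.181). I'll move above the tab with the jaws along nest x.

```bash
python3 -m jog '[[[0.1,0.2,0,0,0,20,0],[0.2,0.4,-0.02,0,0,40,0],[0.339,0.637,-0.10,0,0,55.5,0],[0.339,0.637,-0.10,0,0,55.5,0],[0.339,0.637,-0.10,0,0,55.5,0],[0.339,0.637,-0.10,0,0,55.5,0],[0.339,0.637,-0.10,0,0,55.5,0],[0.339,0.637,-0.10,0,0,55.5,0],[0.339,0.637,-0.10,0,0,55.5,0],[0.339,0.637,-0.10,0,0,55.5,0]]]'
python3 -m jog '[[[0.1695,0.3185,-0.05,0,0,10,0],[0.1695,0.3185,-0.05,0,0,10,0],[0.1695,0.3185,-0.05,0,0,10,0],[0.1695,0.3185,-0.05,0,0,10,0]]]'
python3 - <<'E'
from h import *
o=bot.get_obs();print(o)
E
```

```text
clock: 0.93
eef_pos: [0.3961, -0.0902, 0.1863]
tool_rot: [0.769, 0.639, -0.0, 0.0]
ft_force: [1.0, -0.1, -0.5]
grip_width: 0.0855
clock: 1.27
eef_pos: [0.4736, 0.0557, 0.1633]
tool_rot: [0.71, 0.704, -0.0, -0.0]
ft_force: [0.6, -1.5, 1.0]
grip_width: 0.0855
{'clock': 1.2667, 'joint_pos': array([ 1.17120790e-01,  2.44549098e-01, -1.94589940e-01,  1.13216037e+00,
       -2.00043093e-04,  1.69714968e+00]), 'joint_vel': array([ 0.88467419,  0.56991153,  0.55548779, -0.02697703, -0.00575926,
        0.88708536]), 'tau': array([ -1.50798574, -38.40806723,  21.26482666,   0.3323899 ,
         0.20254799,  -0.721245  ]), 'eef_pos': array([0.47364174, 0.05566882, 0.16325588]), 'tool_rot': array([ 7.10363395e-01,  7.03835048e-01, -2.59761842e-04, -7.61582127e-05]), 'ft_force': array([ 0.56513659, -1.47435403,  1.03293202]), 'ft_torque': array([-0.01944772, -0.03983472,  0.02265504]), 'grip_width': 0.08551995581271496}
```

```bash
python3 -m jog '[[[0.02,0.04,-0.01,0,0,-5,0],[0.04,0.08,-0.02,0,0,-10,0],[0.06,0.11,-0.03,0,0,-10,0],[0.06,0.11,-0.03,0,0,-10,0],[0.06,0.11,-0.03,0,0,-10,0],[0.06,0.11,-0.03,0,0,-10,0],[0.06,0.11,-0.03,0,0,-10,0]]]'
python3 - <<'E'
from h import *
o=bot.get_obs()
a=bot.camera("top");b=bot.camera("side")
c=lambda i,u,v,w,h:cv2.resize(i[v:v+h,u:u+w],(w*3,h*3),interpolation=cv2.INTER_CUBIC)
im=np.hstack([c(a,150,140,130,140),c(b,150,190,130,140)]);cv2.imwrite("pics/g1.png",im)
p=o["eef_pos"];print(p,proj("top",p+[0,0,-.008]),proj("side",p+[0,0,-.008]))
E
```

```text
clock: 1.85
eef_pos: [0.5327, 0.1624, 0.1339]
tool_rot: [0.77, 0.639, -0.001, -0.0]
ft_force: [-0.1, -0.3, 0.7]
grip_width: 0.0854
[0.5326529  0.16237983 0.13388569] [[217.35121033 219.83266977]] [[231.25947831 228.16805907]]
```

View pics/g1.png

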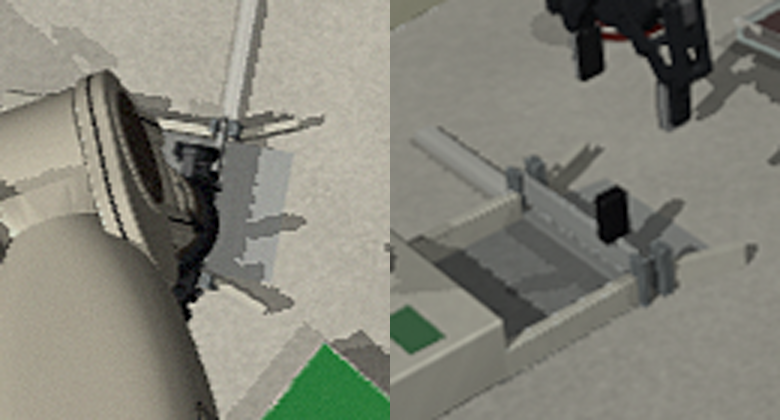

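The side view shows the fingertips at about (217,215) and (244,232), hovering above the tab at (220,260), which agrees with the prediction to about 2 px. I descend around the tab and pinch it.

```bash
python3 -m jog '[[[0.009,0.0185,-0.02,0,0,0,0],[0.009,0.0185,-0.045,0,0,0,0],[0.009,0.0185,-0.065,0,0,0,0],[0.009,0.0185,-0.080,0,0,0,0],[0.009,0.0185,-0.080,0,0,0,120],[0.009,0.0185,-0.080,0,0,0,170],[0.009,0.0185,-0.080,0,0,0,230],[0.009,0.0185,-0.080,0,0,0,255],[0.009,0.0185,-0.080,0,0,0,255],[0.009,0.0185,-0.080,0,0,0,255]]]'
python3 -m jog '[[[0,0,0,0,0,0,255],[0,0,0,0,0,0,255],[0,0,0,0,0,0,255],[0,0,0,0,0,0,255]]]'
```

```text
clock: 2.78
eef_pos: [0.5429, 0.1823, 0.055]
tool_rot: [0.769, 0.639, 0.001, 0.0]
ft_force: [-1.9, 1.2, 0.6]
grip_width: 0.0124
clock: 3.12
eef_pos: [0.5429, 0.1823, 0.0552]
tool_rot: [0.769, 0.639, 0.001, 0.0]
ft_force: [-1.7, -0.7, 5.3]
grip_width: 0.0108
```

```bash
python3 -m jog '[[[0.015,-0.0028,0,0,0,0,255],[0.035,-0.0064,0,0,0,0,255],[0.055,-0.010,0,0,0,0,255],[0.075,-0.0138,0,0,0,0,255],[0.095,-0.0174,0,0,0,0,255],[0.108,-0.0198,0,0,0,0,255],[0.114,-0.0209,0,0,0,0,255],[0.114,-0.0209,0,0,0,0,255]]]'
python3 -m jog '[[[0.003,-0.0005,0,0,0,0,255],[0.006,-0.0011,0,0,0,0,255],[0.006,-0.0011,0,0,0,0,255]]]'
python3 -m jog '[[[0.002,-0.0004,0,0,0,0,255],[0.004,-0.0007,0,0,0,0,255],[0.004,-0.0007,0,0,0,0,255]]]'
```

```text
clock: 3.78
eef_pos: [0.6591, 0.1599, 0.0552]
tool_rot: [0.77, 0.638, 0.001, 0.002]
ft_force: [0.8, -3.0, 4.3]
grip_width: 0.0106
clock: 4.03
eef_pos: [0.6635, 0.159, 0.0552]
tool_rot: [0.77, 0.638, 0.0, 0.001]
ft_force: [-0.6, -3.6, 4.8]
grip_width: 0.0112
clock: 4.28
eef_pos: [0.6663, 0.1585, 0.0552]
tool_rot: [0.77, 0.639, -0.0, 0.0]
ft_force: [-3.9, -2.5, 7.5]
grip_width: 0.011
```

```bash
python3 -m jog '[[[0.002,-0.0004,0,0,0,0,255],[0.004,-0.0007,0,0,0,0,255],[0.004,-0.0007,0,0,0,0,255]]]'
python3 -m jog '[[[0.002,-0.0004,0,0,0,0,255],[0.003,-0.0005,0,0,0,0,255],[0.003,-0.0005,0,0,0,0,255]]]'
```

```text
clock: 4.53
eef_pos: [0.6664, 0.1584, 0.0552]
tool_rot: [0.769, 0.639, -0.003, -0.002]
ft_force: [-14.8, -2.2, 13.3]
grip_width: 0.0109
clock: 4.78
eef_pos: [0.6665, 0.1584, 0.0552]
tool_rot: [0.769, 0.639, -0.005, -0.004]
ft_force: [-22.1, -1.0, 18.1]
grip_width: 0.0108
```

The gate hit its stop at tab (0.6665, 0.1584), so the nest pose refines to (0.5896, 0.2368), -10.6°, consistent with vision. I release, rise and go to the tray's +x side.

```bash
python3 -m jog '[[[-0.006,0.001,0,0,0,0,255],[-0.006,0.001,0,0,0,0,120],[-0.006,0.001,0,0,0,0,90],[-0.006,0.001,0,0,0,0,90],[-0.006,0.001,0.03,0,0,0,90],[-0.006,0.001,0.065,0,0,0,90],[-0.006,-0.03,0.09,0,0,7,90],[0.0,-0.07,0.09,0,0,14,90],[0.0,-0.11,0.09,0,0,21,90],[0.0,-0.15,0.09,0,0,28,90]]]'
python3 -m jog '[[[0.003,-0.04,0,0,0,7,90],[0.006,-0.08,0,0,0,14,90],[0.01,-0.12,0,0,0,21,90],[0.015,-0.16,0,0,0,28,90],[0.02,-0.19,0,0,0,35,90],[0.022,-0.194,0,0,0,42,90],[0.022,-0.194,0,0,0,49,90],[0.022,-0.194,0,0,0,56,90],[0.022,-0.194,0,0,0,63,90],[0.022,-0.194,0,0,0,68.5,90]]]'
python3 - <<'E'
from h import *
a=bot.camera("top");b=bot.camera("side");o=bot.get_obs();p=o["eef_pos"];q=o["tool_rot"]
print(p,q,np.degrees(2*np.arctan2(q[1],q[0]))-90,o["grip_width"])
c=lambda i,u,v,w,h:cv2.resize(i[v:v+h,u:u+w],(w*3,h*3),interpolation=cv2.INTER_CUBIC)
cv2.imwrite("pics/g2.png",np.hstack([c(a,270,100,130,140),c(b,230,120,130,140)]))
E
```

```text
clock: 5.62
eef_pos: [0.6745, 0.0071, 0.1445]
tool_rot: [0.589, 0.808, 0.001, 0.001]
ft_force: [-0.6, -0.3, -0.1]
grip_width: 0.0552
clock: 6.45
eef_pos: [0.6957, -0.1864, 0.143]
tool_rot: [0.033, 0.999, 0.0, -0.0]
ft_force: [0.1, 0.3, 1.4]
grip_width: 0.0553
[ 0.69569426 -0.18611176  0.14315266] [ 3.56869795e-02  9.99363004e-01  8.24002534e-05 -1.41143776e-04] 85.90970480292839 0.05542065767062275
```

View pics/g2.png

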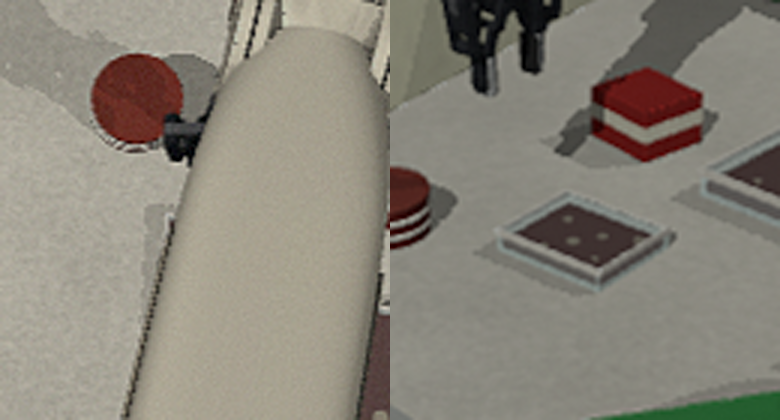

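The hand is clear above the tray's +x side, with fingertips at side px (262,152) and (279,144). I check the bias and the dish clearance, then descend.

```bash
python3 - <<'E'
from h import *
p=np.array([.6957,-.1861,.1432])
for dz in(-.008,-.003,.002): print(proj("side",p+[0,0,dz]))
print("dish",onz("top",(315.5,133),.042), "tray c", onz("side",(230+(587-390)/3,120+242/3),.022))
E
python3 -m jog '[[[0,0,-0.035,0,0,0,90],[0,0,-0.07,0,0,0,90],[0,0,-0.1,0,0,0,90],[0,0,-0.12,0,0,0,90],[0,0,-0.126,0,0,0,90],[0,0,-0.131,0,0,0,90],[0,0,-0.131,0,0,0,90]]]'
```

```text
[[269.87954585 148.19654442]]
[[269.81358052 146.45886074]]
[[269.74737834 144.71493776]]
dish [ 0.78606166 -0.11161685  0.042     ] tray c [ 0.59281284 -0.15556385  0.022     ]
clock: 7.13
eef_pos: [0.6956, -0.1859, 0.0125]
tool_rot: [0.036, 0.999, 0.0, -0.0]
ft_force: [0.7, -0.5, 0.5]
grip_width: 0.0555
```

```bash
python3 -m jog '[[[-0.004,0,-0.002,0,0,0,90],[-0.007,0,-0.002,0,0,0,90],[-0.010,0,-0.002,0,0,0,90],[-0.013,0,-0.002,0,0,0,90],[-0.016,-0.001,-0.002,0,0,0,90],[-0.020,-0.001,-0.002,0,0,0,90],[-0.024,-0.001,-0.002,0,0,0,90],[-0.029,-0.001,-0.002,0,0,-0.5,90],[-0.034,-0.002,-0.002,0,0,-1,90],[-0.039,-0.002,-0.002,0,0,-1.5,90]]]'
python3 -m jog '[[[-0.005,0,0,0,0,-0.5,90],[-0.010,-0.001,0,0,0,-1,90],[-0.015,-0.001,0,0,0,-1.5,90],[-0.020,-0.001,0,0,0,-2,90],[-0.025,-0.002,0,0,0,-2.5,90],[-0.030,-0.002,0,0,0,-3,90],[-0.035,-0.002,0,0,0,-3.5,90],[-0.040,-0.003,0,0,0,-4,90],[-0.044,-0.003,0,0,0,-4.5,90],[-0.046,-0.003,0,0,0,-5,90]]]'
python3 - <<'E'
from h import *
a=bot.camera("top");b=bot.camera("side");o=bot.get_obs();p=o["eef_pos"];q=o["tool_rot"]
print(p,np.degrees(2*np.arctan2(q[1],q[0]))-90)
c=lambda i,u,v,w,h:cv2.resize(i[v:v+h,u:u+w],(w*3,h*3),interpolation=cv2.INTER_CUBIC)
cv2.imwrite("pics/g3.png",np.hstack([c(a,280,150,130,140),c(b,230,140,130,140)]))
E
```

```text
clock: 7.97
eef_pos: [0.6559, -0.1881, 0.0109]
tool_rot: [0.049, 0.999, -0.0, 0.0]
ft_force: [1.3, -0.4, 1.1]
grip_width: 0.0554
clock: 8.8
eef_pos: [0.6095, -0.1909, 0.0107]
tool_rot: [0.093, 0.996, -0.0, -0.0]
ft_force: [0.9, -0.1, 0.3]
grip_width: 0.055
[ 0.60947059 -0.19080829  0.01057543] 79.40189402936468
```

View pics/g3.png

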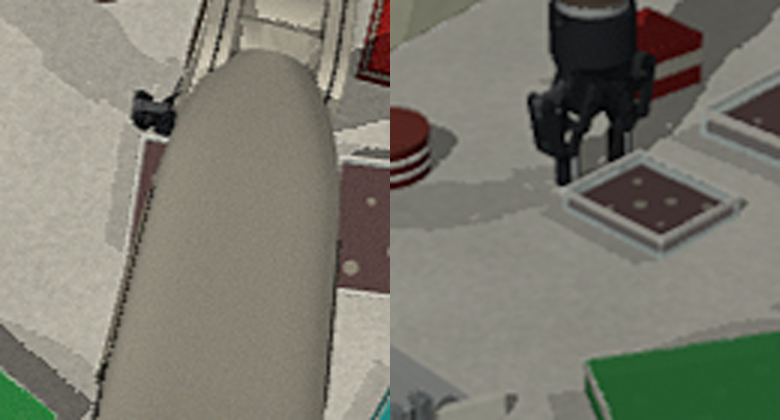

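Both fingers bear on the tray's +x face and the tray is moving with them. I finish the sideways push.

```bash
python3 -m jog '[[[-0.004,0,0,0,0,0,90],[-0.009,-0.001,0,0,0,0,90],[-0.014,-0.001,0,0,0,0,90],[-0.019,-0.001,0,0,0,0,90],[-0.023,-0.002,0,0,0,0,90],[-0.026,-0.002,0,0,0,0,90],[-0.028,-0.002,0,0,0,0,90],[-0.028,-0.002,0,0,0,0,90],[-0.018,-0.003,0,0,0,0,90],[-0.008,-0.005,0,0,0,0,90]]]'
python3 -m jog '[[[0,0,0.03,0,0,0,90],[0,0,0.07,0,0,0,90],[0.03,-0.02,0.1,0,0,-7,90],[0.06,-0.04,0.12,0,0,-14,90],[0.09,-0.06,0.13,0,0,-21,90],[0.09,-0.06,0.13,0,0,-21,90]]]'
python3 - <<'E'
from h import *
a=bot.camera("top");b=bot.camera("side")
c=lambda i,u,v,w,h:cv2.resize(i[v:v+h,u:u+w],(w*3,h*3),interpolation=cv2.INTER_CUBIC)
cv2.imwrite("pics/g4.png",np.hstack([c(a,290,160,130,140),c(b,240,140,130,140)]))
E
```

```text
clock: 9.73
eef_pos: [0.602, -0.1957, 0.0108]
tool_rot: [0.092, 0.996, 0.0, -0.001]
ft_force: [0.9, 0.9, -0.0]
grip_width: 0.0555
clock: 10.23
eef_pos: [0.6999, -0.2606, 0.1433]
tool_rot: [0.274, 0.962, -0.001, 0.006]
ft_force: [0.5, 0.1, -0.3]
grip_width: 0.0554
```

View pics/g4.png

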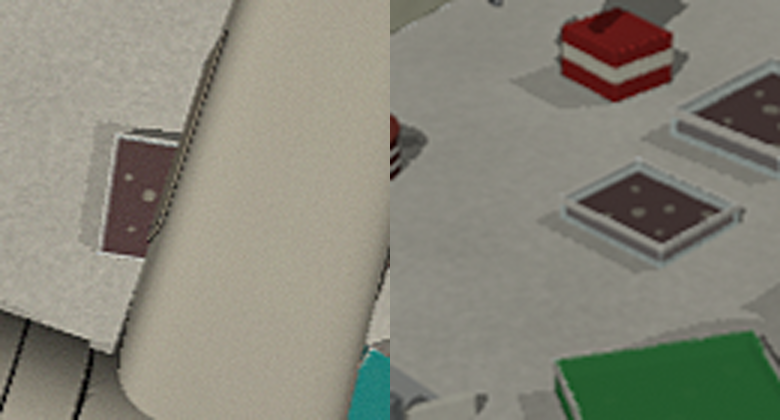

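The tray stands clear, its +y edge running in the top view from px (329,205) to (324,243). I compute its pose from both views.

Run:
```python
from h import *
np.set_printoptions(precision=4,suppress=True)
t=np.array([(118,135),(101,249)])/3+[290-.33,160-.33]
s=(np.array([(567,207),(638,163),(740,213),(661,258)])-[390,0])/3+[240-.33,140-.33]
L=np.array([(60,50,22),(60,-50,22),(-60,-50,22),(-60,50,22)])/1e3
A=onz("top",t[0],.022);B=onz("top",t[1],.022);d=A-B;y=np.arctan2(d[1],d[0]);n=[-np.sin(y),np.cos(y)]
print("top edge",A,B,np.linalg.norm(d),np.degrees(y),"centre",(A+B)[:2]/2-.05*np.array(n))
p,e=fit({"side":s},L,[.51,-.18,-.18]);print("side",p[:2]+[.011,-.0166],np.degrees(p[2])+2.2,e)
print(tri(t.T,s[[0,3]].T).T)
N=np.array([.5896,.2368]);th=np.radians(-10.6);R=np.array([[np.cos(th),-np.sin(th)],[np.sin(th),np.cos(th)]])
c=(A+B)[:2]/2-.05*np.array(n);print("in nest",R.T@(c-N))
for yy in(-.075-.46,-.061-.45,-.061-.2,-.061-.14,-.061-.08,-.061): print(yy,N+R@[0,yy])
```

```text
top edge [ 0.577  -0.1443  0.022 ] [ 0.4673 -0.1237  0.022 ] 0.11163068584680048 -10.620094369809014 centre [ 0.5129 -0.1832]
side [ 0.5138 -0.1783] -8.78656154669018 1.1611819772347272
[[ 0.5778 -0.1462  0.0071]
 [ 0.468  -0.1248  0.0044]]
in nest [ 0.0019 -0.4269]
-0.535 [ 0.4912 -0.2891]
-0.511 [ 0.4956 -0.2655]
-0.261 [ 0.5416 -0.0197]
-0.201 [0.5526 0.0392]
-0.14100000000000001 [0.5637 0.0982]
-0.061 [0.5784 0.1768]
```

The tray is at nest (+2, -427) mm and square to it. I go round to its -y face with the jaws along nest x.

```bash
python3 -m jog '[[[-0.01,-0.005,-0.01,0,0,-7,90],[-0.03,-0.005,-0.015,0,0,-14,90],[-0.05,-0.005,-0.02,0,0,-21,90],[-0.08,-0.005,-0.03,0,0,-28,90],[-0.11,-0.004,-0.04,0,0,-35,90],[-0.14,-0.003,-0.05,0,0,-42,90],[-0.17,-0.002,-0.06,0,0,-49,90],[-0.195,-0.001,-0.065,0,0,-56,90],[-0.2035,0.0,-0.07,0,0,-63,90],[-0.2035,0.0,-0.07,0,0,-69,90]]]'
python3 -m jog '[[[0,0,0,0,0,0,90],[0,0,-0.03,0,0,0,90],[0,0,-0.05,0,0,0,90],[0,0,-0.06,0,0,0,90],[0,0,-0.062,0,0,0,90],[0,0,-0.062,0,0,0,90]]]'
python3 - <<'E'
from h import *
o=bot.get_obs();q=o["tool_rot"];print(np.degrees(2*np.arctan2(q[1],q[0]))-90)
N=np.array([.5896,.2368]);th=np.radians(-10.6);R=np.array([[np.cos(th),-np.sin(th)],[np.sin(th),np.cos(th)]]);print(o["eef_pos"],R.T@(o["eef_pos"][:2]-N))
E
```

```text
clock: 11.17
eef_pos: [0.4823, -0.2531, 0.0689]
tool_rot: [0.771, 0.637, -0.002, -0.004]
ft_force: [0.6, 0.2, -0.3]
grip_width: 0.0551
clock: 11.67
eef_pos: [0.4881, -0.2551, 0.0083]
tool_rot: [0.769, 0.64, -0.0, -0.001]
ft_force: [0.0, 0.0, 0.2]
grip_width: 0.0553
-10.456627569350658
[ 0.48810207 -0.25508566  0.00828396] [-0.00928288 -0.50216248]
```

```bash
python3 -m jog '[[[0.005,0.001,0.002,0,0,0,90],[0.0100,0.0062,0.002,0,0,0,90],[0.0108,0.0091,0.002,0,0,0,90],[0.0114,0.0121,0.002,0,0,0,90],[0.0119,0.0150,0.002,0,0,0,90],[0.0125,0.0180,0.002,0,0,0,90],[0.0132,0.0219,0.002,0,0,0,90],[0.0141,0.0268,0.002,0,0,0,90],[0.0152,0.0327,0.002,0,0,0,90],[0.0165,0.0396,0.002,0,0,0,90]]]'
python3 -m jog '[[[0.0015,0.0079,0,0,0,0,90],[0.0029,0.0157,0,0,0,0,90],[0.0044,0.0236,0,0,0,0,90],[0.0059,0.0314,0,0,0,0,90],[0.0074,0.0393,0,0,0,0,90],[0.0088,0.0472,0,0,0,0,90],[0.0103,0.055,0,0,0,0,90],[0.0118,0.0629,0,0,0,0,90],[0.0132,0.0708,0,0,0,0,90],[0.0147,0.0786,0,0,0,0,90]]]'
python3 -m jog '[[[0.0015,0.0079,0,0,0,0,90],[0.0029,0.0157,0,0,0,0,90],[0.0044,0.0236,0,0,0,0,90],[0.0059,0.0314,0,0,0,0,90],[0.0074,0.0393,0,0,0,0,90],[0.0088,0.0472,0,0,0,0,90],[0.0103,0.055,0,0,0,0,90],[0.0118,0.0629,0,0,0,0,90],[0.0128,0.0688,0,0,0,0,90],[0.0134,0.0717,0,0,0,0,90]]]'
cat >> h.py <<'E'
N=np.array([.5896,.2368]);th=np.radians(-10.6);R=np.array([[np.cos(th),-np.sin(th)],[np.sin(th),np.cos(th)]])
def st():
    o=bot.get_obs();q=o["tool_rot"];print("jaw",np.degrees(2*np.arctan2(q[1],q[0]))-90,"nest",R.T@(o["eef_pos"][:2]-N),o["eef_pos"][2])
E
python3 - <<'E'
from h import *
st()
a=bot.camera("top");b=bot.camera("side")
c=lambda i,u,v,w,h:cv2.resize(i[v:v+h,u:u+w],(w*3,h*3),interpolation=cv2.INTER_CUBIC)
cv2.imwrite("pics/g5.png",np.hstack([c(a,200,150,130,140),c(b,180,180,130,140)]))
E
```

```text
clock: 12.5
eef_pos: [0.5056, -0.216, 0.011]
tool_rot: [0.769, 0.639, -0.0, 0.0]
ft_force: [0.2, -1.3, 2.4]
grip_width: 0.0553
clock: 13.33
eef_pos: [0.5202, -0.1368, 0.0108]
tool_rot: [0.769, 0.639, -0.0, -0.0]
ft_force: [-0.3, -1.1, 1.7]
grip_width: 0.0555
clock: 14.17
eef_pos: [0.5336, -0.0649, 0.0108]
tool_rot: [0.769, 0.639, 0.0, -0.0]
ft_force: [-0.8, -2.4, 1.8]
grip_width: 0.0553
jaw -10.505614929913193 nest [ 0.00049886 -0.30682704] 0.010775564839458341
```

View pics/g5.png

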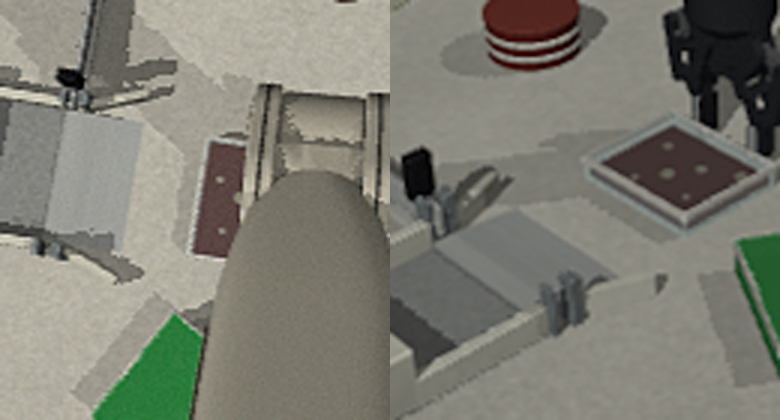

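The tray is in front of the open mouth, its +y edge in the top crop running from (210,139) to (190,254), with posts at (75,98) and (48,248). I check the centring.

Run:
```python
from h import *
t=lambda a:np.array(a,float)/3+[200-.33,150-.33]
for nm,uv,z in(("tray+",(210,139),.022),("tray-",(190,254),.022),("post+",(75,98),.04),("post-",(48,248),.04),("ramp+",(143,122),.0),("ramp-",(124,250),0),("tab",(70,78),.072)):
    print(nm,np.round(R.T@(onz("top",t(uv),z)[:2]-N)*1000,1))
print("tri",[np.round(R.T@(q[:2]-N)*1000,1) for q in tri(t([(210,139),(190,254)]).T,((np.array([(585,165),(687,228)])-[390,0])/3+[180-.33,180-.33]).T).T])
```

```text
tray+ [  56.6 -202.1]
tray- [ -57.3 -200.9]
post+ [ 73.7 -67.8]
post- [-73.5 -67.1]
ramp+ [  66.3 -131.2]
ramp- [ -62.7 -133.8]
tab [ 86.9 -66.5]
tri [array([  60.3, -198.9]), array([ -56.7, -199.5])]
```

The tray is centred within 2 mm and square. I push on, raising the fingers along the ramp.

```bash
python3 -m jog '[[[0.001,0.004,0,0,0,0,90],[0.0022,0.0118,0,0,0,0,90],[0.0037,0.0196,0,0,0,0,90],[0.0052,0.0275,0,0,0,0,90],[0.0066,0.0354,0,0,0,0,90],[0.0081,0.0433,0,0,0,0,90],[0.0094,0.0501,0,0,0,0,90],[0.0105,0.056,0,0,0,0,90],[0.0116,0.0619,0,0,0,0,90],[0.0127,0.0678,0,0,0,0,90]]]'
python3 -m jog '[[[0.0009,0.0049,0,0,0,0,90],[0.0018,0.0098,0,0,0,0,90],[0.0028,0.0147,0,0,0,0,90],[0.0037,0.0197,0,0,0,0,90],[0.0046,0.0246,0.0005,0,0,0,90],[0.0055,0.0295,0.0005,0,0,0,90],[0.0064,0.0344,0.001,0,0,0,90],[0.0074,0.0393,0.001,0,0,0,90],[0.0083,0.0442,0.0015,0,0,0,90],[0.0092,0.0492,0.0015,0,0,0,90]]]'
python3 - <<'E'
from h import *
st()
E
```

```text
clock: 15.1
eef_pos: [0.5463, 0.0025, 0.0108]
tool_rot: [0.769, 0.639, -0.0, 0.0]
ft_force: [-1.1, 0.2, -0.3]
grip_width: 0.0555
clock: 15.93
eef_pos: [0.5556, 0.0516, 0.0124]
tool_rot: [0.769, 0.639, 0.0, 0.0]
ft_force: [-0.5, -0.3, -0.9]
grip_width: 0.0555
jaw -10.565446511610105 nest [ 0.0006208 -0.1883282] 0.012388533156026366
```

```bash
python3 -m jog '[[[0.0009,0.0049,0.0003,0,0,0,90],[0.0018,0.0098,0.0006,0,0,0,90],[0.0028,0.0147,0.001,0,0,0,90],[0.0037,0.0197,0.0013,0,0,0,90],[0.0046,0.0246,0.0016,0,0,0,90],[0.0055,0.0295,0.002,0,0,0,90],[0.0064,0.0344,0.0023,0,0,0,90],[0.0074,0.0393,0.0026,0,0,0,90],[0.0083,0.0442,0.003,0,0,0,90],[0.0092,0.0492,0.0033,0,0,0,90]]]'
python3 -m jog '[[[0.0007,0.0039,0.0004,0,0,0,90],[0.0015,0.0079,0.0007,0,0,0,90],[0.0022,0.0118,0.001,0,0,0,90],[0.0029,0.0157,0.0014,0,0,0,90],[0.0037,0.0197,0.0017,0,0,0,90],[0.0044,0.0236,0.002,0,0,0,90],[0.0052,0.0275,0.0024,0,0,0,90],[0.0059,0.0314,0.0027,0,0,0,90],[0.0066,0.0354,0.003,0,0,0,90],[0.0074,0.0393,0.003,0,0,0,90]]]'
python3 - <<'E'
from h import *
st();print(bot.get_obs()["ft_force"])
a=bot.camera("top");b=bot.camera("side")
c=lambda i,u,v,w,h:cv2.resize(i[v:v+h,u:u+w],(w*3,h*3),interpolation=cv2.INTER_CUBIC)
cv2.imwrite("pics/g6.png",np.hstack([c(a,140,150,130,140),c(b,150,200,130,140)]))
E
```

```text
clock: 16.77
eef_pos: [0.5648, 0.1007, 0.0157]
tool_rot: [0.769, 0.639, -0.0, 0.0]
ft_force: [-1.4, -0.7, -0.1]
grip_width: 0.0554
clock: 17.6
eef_pos: [0.5721, 0.14, 0.0187]
tool_rot: [0.769, 0.639, 0.0, 0.0]
ft_force: [0.8, -1.4, 0.4]
grip_width: 0.0551
jaw -10.560274638878923 nest [ 0.00061665 -0.09837177] 0.018697945251491654
[ 0.76558509 -1.41469348  0.36990845]
```

View pics/g6.png

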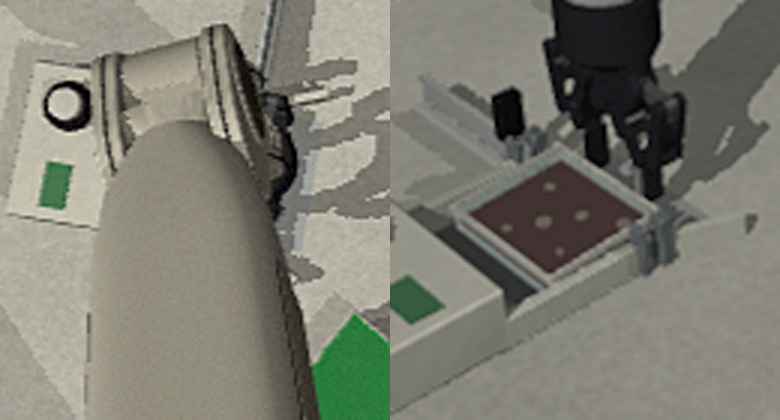

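Side view: the tray is in the mouth, tail on the lip, square between the posts; forces are about 1 N. I finish slowly.

```bash
python3 -m jog '[[[0.0006,0.003,0,0,0,0,90],[0.0011,0.006,0,0,0,0,90],[0.0017,0.009,0,0,0,0,90],[0.0022,0.012,0,0,0,0,90],[0.0028,0.015,0,0,0,0,90],[0.0034,0.018,0,0,0,0,90],[0.0039,0.021,0,0,0,0,90],[0.0045,0.024,0,0,0,0,90],[0.005,0.027,0,0,0,0,90],[0.0054,0.029,0,0,0,0,90]]]'
python3 -m jog '[[[0.0003,0.0015,0,0,0,0,90],[0.0006,0.003,0,0,0,0,90],[0.0008,0.0045,0,0,0,0,90],[0.001,0.0055,0,0,0,0,90],[0.0012,0.0065,0,0,0,0,90],[0.0012,0.0065,0,0,0,0,90]]]'
python3 - <<'E'
from h import *
st();print(bot.get_obs()["ft_force"])
b=bot.camera("side");cv2.imwrite("pics/g7.png",cv2.resize(b[220:320,130:270],None,fx=5,fy=5,interpolation=cv2.INTER_CUBIC))
E
```

```text
clock: 18.53
eef_pos: [0.5775, 0.169, 0.0186]
tool_rot: [0.769, 0.639, 0.0, -0.0]
ft_force: [0.7, -1.2, 0.3]
grip_width: 0.0554
clock: 19.03
eef_pos: [0.5787, 0.1753, 0.0187]
tool_rot: [0.769, 0.639, 0.0, -0.0]
ft_force: [-0.1, -0.3, 0.3]
grip_width: 0.0549
jaw -10.55355532275233 nest [ 0.00060746 -0.06241674] 0.018665894350994562
[-0.10900199 -0.3280624   0.30711843]
```

View pics/g7.png

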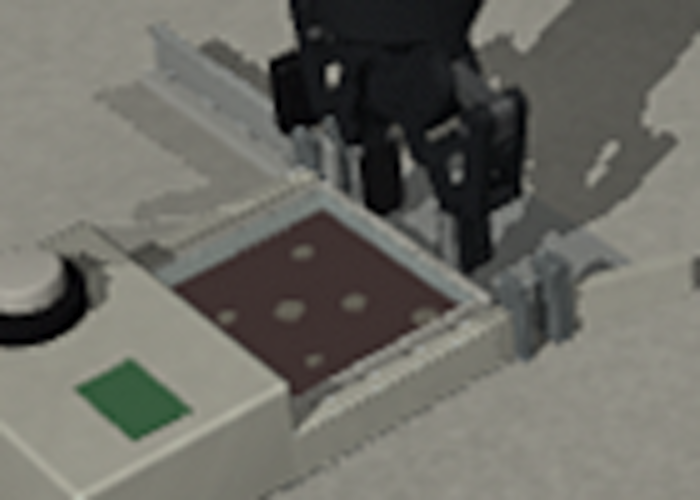

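The tray looks nearly flush with the walls, but the tail could still be on the lip's edge. I push 3.5 mm more, watching the force.

```bash
python3 -m jog '[[[0.0002,0.001,0,0,0,0,90],[0.0004,0.002,0,0,0,0,90],[0.0004,0.002,0,0,0,0,90]]]'; python3 -m jog '[[[0.0002,0.001,0,0,0,0,90],[0.0003,0.0015,0,0,0,0,90],[0.0003,0.0015,0,0,0,0,90]]]'
python3 - <<'E'
from h import *
st();print(bot.get_obs()["ft_force"])
c=lambda i:cv2.resize(i[220:320,130:270],None,fx=5,fy=5,interpolation=cv2.INTER_CUBIC)
a=cv2.imread("pics/g7.png");b=c(bot.camera("side"));cv2.imwrite("pics/g8.png",b)
# tray motion between g7 and g8 in the glass region (pixels of original)
g=lambda i:np.float32(cv2.cvtColor(i[180:400,160:500],cv2.COLOR_BGR2GRAY))
print(np.array(cv2.phaseCorrelate(g(a)[60:170,30:250].copy(),g(b)[60:170,30:250].copy())[0])/5)
for y in(0,.0035): print(proj("side",np.r_[N+R@[0,y],.02]))
E
```

```text
clock: 19.33
eef_pos: [0.5791, 0.1771, 0.0187]
tool_rot: [0.769, 0.639, 0.0, 0.0]
ft_force: [1.0, -1.3, 0.3]
grip_width: 0.0553
clock: 19.58
eef_pos: [0.5794, 0.1786, 0.0187]
tool_rot: [0.769, 0.639, 0.0, 0.0]
ft_force: [-1.1, -1.6, 1.0]
grip_width: 0.0554
jaw -10.564612880018572 nest [ 0.00071569 -0.05906278] 0.018710870106837318
[-1.12367468 -1.63173887  0.97120422]
[0.08543242 0.00739413]
[[191.534095   277.92082158]]
[[190.17288423 278.64316582]]
```

```bash
python3 -m jog '[[[-0.0015,-0.008,0,0,0,0,90],[-0.004,-0.02,0.0,0,0,0,90],[-0.006,-0.03,0.03,0,0,0,90],[-0.008,-0.05,0.07,0,0,0,90],[-0.016,-0.09,0.1,0,0,0,90],[-0.022,-0.13,0.12,0,0,0,90],[-0.03,-0.17,0.12,0,0,0,90],[-0.03,-0.21,0.12,0,0,0,90],[-0.03,-0.25,0.12,0,0,0,90],[-0.03,-0.28,0.12,0,0,0,90]]]'
python3 -m jog '[[[0,-0.02,0,0,0,0,90],[0,-0.02,0,0,0,0,90]]]'
python3 - <<'E'
from h import *
a=bot.camera("top");b=bot.camera("side")
cv2.imwrite("pics/t9.png",a);cv2.imwrite("pics/s9.png",b)
c=lambda i,u,v,w,h,k:cv2.resize(i[v:v+h,u:u+w],(w*k,h*k),interpolation=cv2.INTER_CUBIC)
cv2.imwrite("pics/g9.png",np.hstack([c(a,140,160,100,80,4),c(b,130,220,100,80,4)]))
E
```

```text
clock: 20.47
eef_pos: [0.5483, -0.1043, 0.1393]
tool_rot: [0.769, 0.639, 0.0, 0.0]
ft_force: [0.1, 0.2, 0.2]
grip_width: 0.0556
clock: 20.63
eef_pos: [0.5483, -0.1268, 0.1387]
tool_rot: [0.771, 0.636, -0.0, 0.001]
ft_force: [-0.1, 0.4, -0.5]
grip_width: 0.055
```

View pics/g9.png

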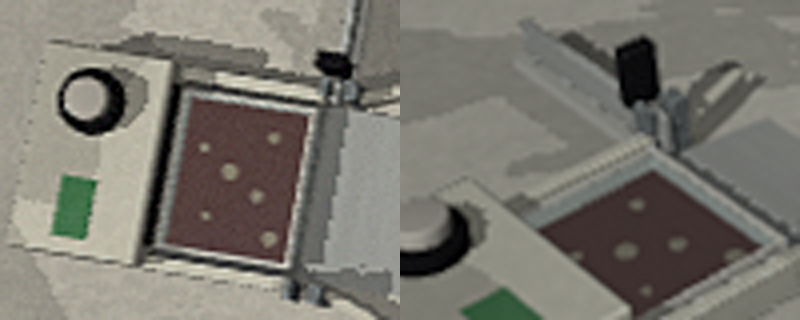

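The tray lies square in the pocket: rear rim in the top crop from (322,107) to (297,270), front rim from (186,90) to (160,248). I check the numbers.

Run:
```python
from h import *
t=lambda a:np.array(a,float)/4+[140-.37,160-.37]
f=lambda uv,z:np.round(R.T@(onz("top",t(uv),z)[:2]-N)*1000,1)
for nm,uv,z in(("rear+",(322,107),.024),("rear-",(297,270),.024),("front+",(186,90),.024),("front-",(160,248),.024),("brown r+",(312,112),.01),("brown r-",(290,265),.01),("brown f+",(190,95),.01),("brown f-",(165,245),.01),("tab",(335,65),.072),("button",(91,95),.066)): print(nm,f(uv,z))
i=cv2.imread("pics/t9.png")
# profile along nest y through pocket, x=-20,20
for x in(-30,30):
    ys=np.arange(-80,60,4);uv=proj("top",np.array([np.r_[N+R@[x/1e3,y/1e3],.024] for y in ys]))
    g=cv2.cvtColor(i,cv2.COLOR_BGR2GRAY);v=cv2.remap(g,np.float32(uv[:,:1]),np.float32(uv[:,1:]),cv2.INTER_LINEAR).ravel()
    print(x,list(zip(ys.tolist(),v.tolist())))
```

```text
rear+ [ 62.3 -53.3]
rear- [-58.9 -56. ]
front+ [59.5 48.9]
front- [-58.7  46.6]
brown r+ [ 59.5 -43.5]
brown r- [-55.6 -47.2]
brown f+ [58.3 49.5]
brown f- [-55.4  47.5]
tab [ 86.5 -67.6]
button [ 39.7 103. ]
-30 [(-80, 154), (-76, 147), (-72, 101), (-68, 101), (-64, 103), (-60, 103), (-56, 86), (-52, 96), (-48, 145), (-44, 103), (-40, 67), (-36, 71), (-32, 69), (-28, 70), (-24, 73), (-20, 69), (-16, 72), (-12, 67), (-8, 70), (-4, 69), (0, 70), (4, 72), (8, 66), (12, 72), (16, 112), (20, 111), (24, 70), (28, 70), (32, 69), (36, 73), (40, 71), (44, 91), (48, 129), (52, 81), (56, 12)]
30 [(-80, 151), (-76, 154), (-72, 125), (-68, 106), (-64, 108), (-60, 103), (-56, 75), (-52, 88), (-48, 159), (-44, 78), (-40, 67), (-36, 69), (-32, 69), (-28, 69), (-24, 84), (-20, 85), (-16, 68), (-12, 67), (-8, 72), (-4, 74), (0, 72), (4, 69), (8, 71), (12, 70), (16, 73), (20, 71), (24, 70), (28, 72), (32, 69), (36, 68), (40, 66), (44, 86), (48, 125), (52, 73), (56, 1)]
```

The rims sit at ±48 mm and the tray is centred in the pocket, with a dark gap behind the lip, so it is seated. I go back to the tab, pinch it and close the gate.

```bash
python3 -m jog '[[[0.015,0.04,0,0,0,0,90],[0.03,0.08,0,0,0,0,90],[0.05,0.115,0,0,0,0,90],[0.065,0.15,0,0,0,0,90],[0.08,0.185,0,0,0,0,90],[0.095,0.22,0,0,0,0,90],[0.11,0.255,0,0,0,0,90],[0.118,0.284,0,0,0,0,90],[0.118,0.284,0,0,0,0,90],[0.118,0.284,0,0,0,0,90]]]'
python3 - <<'E'
from h import *
st()
E
```

```text
clock: 21.57
eef_pos: [0.6663, 0.1663, 0.1377]
tool_rot: [0.767, 0.641, -0.001, -0.0]
ft_force: [-0.2, -0.4, 0.2]
grip_width: 0.0557
jaw -10.228141530316009 nest [ 0.08834097 -0.0551615 ] 0.1376519497474008
```

```bash
python3 -m jog '[[[0.001,-0.007,-0.02,0,0,0,90],[0.001,-0.007,-0.05,0,0,0,90],[0.001,-0.007,-0.075,0,0,0,90],[0.001,-0.007,-0.081,0,0,0,90],[0.001,-0.007,-0.081,0,0,0,150],[0.001,-0.007,-0.081,0,0,0,200],[0.001,-0.007,-0.081,0,0,0,255],[0.001,-0.007,-0.081,0,0,0,255],[0.001,-0.007,-0.081,0,0,0,255],[0.001,-0.007,-0.081,0,0,0,255]]]'
python3 - <<'E'
from h import *
st()
E
```

```text
clock: 22.4
eef_pos: [0.6659, 0.1563, 0.0602]
tool_rot: [0.769, 0.639, -0.001, -0.002]
ft_force: [-9.9, 0.8, 6.5]
grip_width: 0.011
jaw -10.530067953050803 nest [ 0.08985428 -0.06509618] 0.060203782776721976
```

```bash
python3 -m jog '[[[-0.01,0.0018,0,0,0,0,255],[-0.027,0.005,0,0,0,0,255],[-0.045,0.0083,0,0,0,0,255],[-0.063,0.0117,0,0,0,0,255],[-0.081,0.015,0,0,0,0,255],[-0.099,0.0184,0,0,0,0,255],[-0.115,0.0213,0,0,0,0,255],[-0.126,0.0234,0,0,0,0,255],[-0.132,0.0245,0,0,0,0,255],[-0.132,0.0245,0,0,0,0,255]]]'
python3 -m jog '[[[-0.002,0.0004,0,0,0,0,255],[-0.004,0.0007,0,0,0,0,255],[-0.004,0.0007,0,0,0,0,255]]]'
python3 -m jog '[[[-0.002,0.0004,0,0,0,0,255],[-0.004,0.0007,0,0,0,0,255],[-0.004,0.0007,0,0,0,0,255]]]'
python3 - <<'E'
from h import *
st()
E
```

```text
clock: 23.23
eef_pos: [0.5367, 0.1812, 0.0601]
tool_rot: [0.769, 0.639, 0.002, 0.0]
ft_force: [-2.0, 1.8, 5.6]
grip_width: 0.0112
clock: 23.48
eef_pos: [0.5351, 0.1815, 0.0601]
tool_rot: [0.769, 0.639, 0.003, 0.001]
ft_force: [0.6, 1.3, 8.2]
grip_width: 0.0103
clock: 23.73
eef_pos: [0.5314, 0.1823, 0.0601]
tool_rot: [0.769, 0.639, 0.003, 0.001]
ft_force: [1.4, 1.4, 7.9]
grip_width: 0.0103
jaw -10.591755710684126 nest [-0.04721341 -0.06433055] 0.060055515016599184
```

```bash
python3 -m jog '[[[-0.002,0.0004,0,0,0,0,255],[-0.003,0.0006,0,0,0,0,255],[-0.003,0.0006,0,0,0,0,255]]]'
python3 -m jog '[[[-0.002,0.0004,0,0,0,0,255],[-0.003,0.0006,0,0,0,0,255],[-0.003,0.0006,0,0,0,0,255]]]'
python3 -m jog '[[[-0.002,0.0004,0,0,0,0,255],[-0.002,0.0004,0,0,0,0,255]]]'
python3 - <<'E'
from h import *
st()
E
```

```text
clock: 23.98
eef_pos: [0.5285, 0.1828, 0.0601]
tool_rot: [0.769, 0.639, 0.003, 0.001]
ft_force: [1.0, 0.2, 6.6]
grip_width: 0.0105
clock: 24.23
eef_pos: [0.5282, 0.1829, 0.0601]
tool_rot: [0.77, 0.638, 0.005, 0.003]
ft_force: [7.2, -1.2, 1.7]
grip_width: 0.0106
clock: 24.4
eef_pos: [0.5281, 0.1829, 0.0601]
tool_rot: [0.77, 0.638, 0.006, 0.005]
ft_force: [12.7, -2.4, -1.2]
grip_width: 0.0106
jaw -10.692364338000829 nest [-0.05050152 -0.06428972] 0.06009823729978603
```

The gate is shut: the stop came at nest x = -50.5 mm, after 140.4 mm of travel. I release, rise, close the fingers and go above the button.

```bash
python3 -m jog '[[[0,0,0,0,0,0,120],[0,0,0,0,0,0,100],[0,0,0,0,0,0,100],[0,0,0.03,0,0,0,100],[0,0,0.065,0,0,0,100],[0.03,0.03,0.075,0,0,0,255],[0.06,0.065,0.075,0,0,0,255],[0.085,0.1,0.075,0,0,0,255],[0.105,0.13,0.075,0,0,0,255],[0.112,0.147,0.075,0,0,0,255]]]'
python3 -m jog '[[[0.002,0,-0.01,0,0,0,255],[0.002,0,-0.02,0,0,0,255],[0.002,0,-0.03,0,0,0,255],[0.002,0,-0.03,0,0,0,255],[0.002,0,-0.03,0,0,0,255]]]'
python3 - <<'E'
from h import *
st();print(bot.get_obs()["eef_pos"])
b=bot.camera("side");cv2.imwrite("pics/g10.png",cv2.resize(b[190:330,90:270],None,fx=4,fy=4,interpolation=cv2.INTER_CUBIC))
E
```

```text
clock: 25.23
eef_pos: [0.6341, 0.3333, 0.1316]
tool_rot: [0.769, 0.64, 0.001, -0.0]
ft_force: [-0.9, -0.3, -0.3]
grip_width: 0.0001
clock: 25.65
eef_pos: [0.633, 0.3282, 0.1011]
tool_rot: [0.77, 0.639, -0.002, -0.0]
ft_force: [0.3, 0.0, 0.0]
grip_width: 0.0003
jaw -10.635977049679752 nest [0.025816   0.09781063] 0.10113411624860427
[0.63296785 0.32819264 0.10113412]
```

I've used all 12 picture views, so the press goes by force and numeric checks only.

```bash
python3 -m jog '[[[0.005,0.002,-0.004,0,0,0,255],[0.007,0.003,-0.01,0,0,0,255],[0.007,0.003,-0.016,0,0,0,255],[0.007,0.003,-0.02,0,0,0,255],[0.007,0.003,-0.022,0,0,0,255],[0.007,0.003,-0.024,0,0,0,255],[0.007,0.003,-0.024,0,0,0,255]]]'
python3 -m jog '[[[0,0,-0.001,0,0,0,255],[0,0,-0.002,0,0,0,255],[0,0,-0.003,0,0,0,255],[0,0,-0.003,0,0,0,255]]]'
python3 -m jog '[[[0,0,-0.001,0,0,0,255],[0,0,-0.002,0,0,0,255],[0,0,-0.003,0,0,0,255],[0,0,-0.003,0,0,0,255]]]'
python3 - <<'E'
from h import *
st()
E
```

```text
clock: 26.28
eef_pos: [0.6409, 0.3327, 0.0783]
tool_rot: [0.769, 0.639, -0.001, 0.0]
ft_force: [-2.1, -1.2, 2.4]
grip_width: -0.0001
clock: 26.62
eef_pos: [0.6413, 0.3331, 0.0759]
tool_rot: [0.769, 0.639, 0.0, 0.0]
ft_force: [-1.7, -1.9, 4.2]
grip_width: 0.0001
clock: 26.95
eef_pos: [0.6414, 0.3331, 0.0741]
tool_rot: [0.769, 0.639, 0.0, 0.0]
ft_force: [-4.0, -2.2, 9.4]
grip_width: 0.0001
jaw -10.562854325688747 nest [0.03315767 0.10415949] 0.07407762737395272
```

```bash
python3 -m jog '[[[0,0,-0.001,0,0,0,255],[0,0,-0.002,0,0,0,255],[0,0,-0.002,0,0,0,255]]]'
python3 -m jog '[[[0,0,-0.001,0,0,0,255],[0,0,-0.002,0,0,0,255],[0,0,-0.002,0,0,0,255]]]'
```

```text
clock: 27.2
eef_pos: [0.6414, 0.3331, 0.074]
tool_rot: [0.769, 0.639, 0.001, 0.0]
ft_force: [-6.0, -4.1, 15.3]
grip_width: -0.0003
clock: 27.45
eef_pos: [0.6414, 0.3331, 0.0738]
tool_rot: [0.769, 0.639, 0.001, 0.0]
ft_force: [-8.3, -5.3, 20.7]
grip_width: 0.0001
```

At 20 N the finger stands firm at z = 0.074, after 5–6 mm of travel from first contact, so the button is fully pressed. I retract clear and check numerically.

```bash
python3 -m jog '[[[0,0,0.01,0,0,0,255],[0,0,0.03,0,0,0,255],[0,0,0.07,0,0,0,255],[-0.01,-0.03,0.1,0,0,0,255],[-0.03,-0.07,0.11,0,0,0,255],[-0.05,-0.11,0.11,0,0,0,255],[-0.07,-0.15,0.11,0,0,0,255],[-0.09,-0.19,0.11,0,0,0,255],[-0.1,-0.23,0.11,0,0,0,255],[-0.1,-0.27,0.11,0,0,0,255]]]'
python3 -m jog '[[[0,-0.04,0,0,0,0,255],[0,-0.08,0,0,0,0,255],[0,-0.12,0,0,0,0,255],[0,-0.16,0,0,0,0,255],[0,-0.2,0,0,0,0,255],[0,-0.2,0,0,0,0,255],[0,-0.2,0,0,0,0,255]]]'
python3 - <<'E'
from h import *
i=bot.camera("top");g=cv2.cvtColor(i,cv2.COLOR_BGR2GRAY)
x=np.arange(-70,110,2);y=np.arange(-75,-52,3)
def samp(pts):
    uv=np.float32(proj("top",np.array([np.r_[N+R@np.array(p[:2]),p[2]] for p in pts])));return cv2.remap(g,uv[:,:1],uv[:,1:],cv2.INTER_LINEAR).ravel()
v=samp([(a/1e3,-.065,.072) for a in x]);print("tab dark at x",x[v<45])
for a in(-30,30):
    ys=np.arange(-60,58,4);print(a,list(zip(ys.tolist(),samp([(a/1e3,b/1e3,.024) for b in ys]).tolist())))
t0=cv2.imread("pics/top0.png")
for nm,(u,w) in{"dish":(315,133),"box":(419,162),"holders":(347,299)}.items():
    d=cv2.absdiff(i,t0)[w-30:w+30,u-30:u+30].max(2);print(nm,(d>40).mean())
E
```

```text
clock: 28.28
eef_pos: [0.5402, 0.0741, 0.1784]
tool_rot: [0.769, 0.64, -0.0, -0.0]
ft_force: [0.3, -0.5, 0.3]
grip_width: -0.0
clock: 28.87
eef_pos: [0.5424, -0.1273, 0.1781]
tool_rot: [0.771, 0.637, 0.0, 0.0]
ft_force: [0.2, 0.1, 0.1]
grip_width: -0.0001
tab dark at x [-56 -54 -52 -50 -48 -46 -44]
-30 [(-60, 173), (-56, 103), (-52, 80), (-48, 125), (-44, 100), (-40, 68), (-36, 69), (-32, 67), (-28, 74), (-24, 72), (-20, 70), (-16, 72), (-12, 67), (-8, 72), (-4, 72), (0, 70), (4, 67), (8, 66), (12, 71), (16, 111), (20, 109), (24, 67), (28, 69), (32, 69), (36, 71), (40, 69), (44, 97), (48, 126), (52, 77), (56, 10)]
30 [(-60, 159), (-56, 78), (-52, 74), (-48, 153), (-44, 73), (-40, 67), (-36, 70), (-32, 70), (-28, 69), (-24, 82), (-20, 86), (-16, 67), (-12, 71), (-8, 71), (-4, 68), (0, 71), (4, 69), (8, 66), (12, 70), (16, 69), (20, 70), (24, 69), (28, 66), (32, 67), (36, 69), (40, 67), (44, 86), (48, 128), (52, 72), (56, 1)]
dish 0.05388888888888889
box 0.16972222222222222
holders 0.5052777777777778
```

```bash
python3 -c "
from workcell import bot
print(bot.job_done())"
```

```text
the job is handed in; nothing more can be done
None
```

The tray is loaded in the colony counter, the gate is shut, the start button was pressed, and the job is handed in at about 29 s of the 72 s allowed. I pinched the gate open to its stop and squared up the small brown tray. I then pushed it up the ramp and over the lip with two fingers, shut the gate, and pressed the button.

**Last checks**
- **Gate:** the tab is centred at x = -50 mm in the nest's frame, so the gate is shut. Its total travel was 140.4 mm.
- **Tray:** the rims sit evenly at ±48 mm and the tray has not moved since the gate was shut. Its height was not measured directly: I judged it seated from a view level with the walls, the dark gap behind the lip, and the dropping push force. The wrist force read about 3 N or less at the end of each push, though it was not recorded between those readings.
- **Button:** it went down 5–6 mm to a hard stop. The final press was about 20 N, well over the 5 N it needs.

**Disagreements and gaps**
- The side camera read heights 5–10 mm low for both the tray and the nest, so I relied on the top view and on where the gate stopped.
- I had used up the picture views, so the last check was by numbers only. It could not confirm the slide holders (half that patch had changed, which I put down to the arm) and was unclear for the slide box (17% changed). The dish stack patch changed by 5%. I did not knowingly touch any of the three.

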